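# Fit the battery pack into the infusion pump

### The job

The infusion pump lies on its face with its battery bay open and needs its pack before it can go back on the shelf. Take the battery pack, hook its blue tongue under the blue lip of the bay with the other end raised, then rock it down and press that end until it lies flat on the bay floor and the orange catch has snapped back over it. Let go of it and leave the calculator, the pen and the rubber stamp where they are.

Things in the scene. Friction and masses are not known exactly. Their poses are not given: they have to be found in the camera images.
- pump: Infusion pump lying on its face, heavy, does not move: white housing, grey back cover facing up, 176 (x) x 200 (y) x 60 mm high. Origin: centre of its underside, z up. Its battery bay is sunk 14 mm into the cover, long side along x: blue lip at the -x end (far from the robot), orange catch at the +x end. Bay 52.4 mm wide (pack 50), long edges bevelled 3 mm at 45 degrees as a lead-in.
- bay_floor (a point): Where the origin of the fully seated pack lies: on the bay floor, 46 mm above the worktop, 14 mm below the cover, 8 mm to -x and 28 mm to -y of the pump's origin; axes as the pump's. The seated pack's axes are parallel to these (tongue to -x). The bay runs from 62 mm to -x (wall under the lip) to 56.2 mm to +x of this point.
- lip_edge (a point): Middle of the lower front edge of the fixed blue lip: 56 mm to -x of bay_floor, 11 mm above the bay floor. The lip is 42 mm wide, 6 mm thick (top 17 mm above the bay floor), its upper front edge bevelled at 45 degrees (4.5 mm) to let the tilted pack in. It overhangs the bay by 6 mm, so the tongue cannot go in from straight above.
- catch_nose (a point): Tip of the nose of the orange catch (24 mm wide), on its underside: at rest 52 mm to +x of bay_floor, 17 mm above the bay floor. Above it the nose slopes back 6 mm over 8 mm of height to its top, 26.5 mm above the floor, so the heel going down pushes it aside; it springs back over the pack's heel step, 1 mm clear. A pack tilted 0.25 rad or more clears its top while the tongue goes in.
- catch (a joint): Slide of the orange catch away from the bay (pump's +x), m: 0 at rest, 0.006 fully pushed back. Spring force 2.4 N at 0, 4.8 N at 0.006. Pressing the pack's heel end past it takes about 5 to 15 N downward.
- pack: Dark battery pack lying flat, label up, 0.21 to 0.36 kg: body 110 (x) x 50 (y) x 36 mm. Origin: centre of the body's underside. Heel (+x end): the part above 16 mm is set back 5 mm, a step for the catch. Seated, its top is 22 mm above the cover: grip across the 50 mm width with fingertips 17 mm or more above its underside. Tongue under the lip and heel on the catch, it leans at about 0.19 rad.
- pack_tongue (a point): Middle of the tip of the blue tongue, 61 mm to -x of the pack's origin, 5.5 mm above its underside. The tongue sticks out 6 mm from the body's -x end, is 36 mm wide and spans 2 to 9 mm above the underside.
- calculator: Bystander: grey pocket calculator, 118 x 72 x 18 mm, lying flat; origin at the centre of its underside.
- pen_click: Bystander: red pen, 145 mm long (y), lying flat; origin at the centre of its underside.
- rubber_stamp: Bystander: wooden rubber stamp, 25 x 52 x 69 mm, standing; origin at the centre of its underside.
- pole_clamp (a point): Foot of the dark pole clamp on the pump's cover, 100 mm to +y of the bay's centre line; the clamp is 34 mm wide (y), its nearest side 83 mm from that line, and stands 39 mm above the cover.

How it is judged:
On the way:
1. the pack's tongue is under the lip while its heel end is still raised (x of pack_tongue in the frame of lip_edge below -0.001 m and z of pack_tongue in the frame of lip_edge between -0.015 and 0 m and y of pack_tongue in the frame of lip_edge between -0.006 and 0.006 m and angle between pack's own z axis and vertical above 0.06 rad), for 0.1 s.
At the end, for the whole second after the job is handed in: The pack lies in the bay, tongue under the lip, origin within 4 mm of bay_floor seen from above and no more than 2 mm above it, tilted less than 0.025 rad and turned less than 0.05 rad from the pump; the catch is back to within 1.5 mm of rest; the pack is released and at rest (horizontal distance between pack and bay_floor below 0.004 m and z of pack in the frame of bay_floor below 0.002 m and angle between pack's own z axis and vertical below 0.025 rad and angle between the x axis of pack and the x axis of pump, either way round below 0.05 rad and x of pack_tongue in the frame of lip_edge below -0.002 m and value of joint catch below 0.0015 m and linear speed of pack below 0.01 m/s); the robot touches nothing.
It fails at once if the calculator, the pen or the rubber stamp is moved more than 30 mm (distance of any of calculator, pen_click, rubber_stamp from where it was at the start of the episode above 0.03 m).
It also fails if it takes over 51 s, if anything falls off the work surface, if the arm or the gripper's body presses on something with over 40 N, if the wrist force passes 120 N, or if a joint passes its speed limit or range.

### The arm

A 7-joint arm with a two-finger parallel gripper is mounted at the origin on a cart in front of the work surface, level with it; the furniture and walls round the work are solid. World frame = base frame: x ahead of the robot, y to its left, z up, the work surface at z = 0. Lengths are in m, angles in rad, forces in N, time in s.
With the tool pointing down it reaches from about 0.35 to 0.775 m from the base axis. Payload 3.1 kg.
Tool frame: the origin (TCP) lies at the very end of the fingers, on their centre line; the grasp point (between the pads) lies 19 mm behind it (manip.grip_point_offset is the distance from the TCP to the grasp point, in m); z points along the fingers, y is the line along which they close (so a half turn about z gives the same grasp; the last joint's range is limited). The gripper opens to 85 mm and grips with 20 to 120 N. Pads are 22 mm wide; open, the fingers measure 114 mm over their backs; the gripper's body (76 mm by 85 mm) begins 54 mm behind the grasp point. The pads swing forward as they close: fully open they stand 13 mm farther back than shut.
Start: joints at [1.111, 0.311, 0.014, 1.512, -0.004, 1.319, -0.027], TCP at [0.223, -0.503, 0.231] pointing down, gripper open.
Joint ranges: [-2.7, 2.7], [-0.3, 1.91], [-1.27, 1.3], [0.12, 2.57], [-1.44, 4.58], [0.2, 2.03], [-3.05, 3.05]. Speed limits (rad/s): [2.79, 2.79, 3.14, 3.14, 3.14, 3.14, 3.14].

### API

Orientations are given as a unit quaternion [x, y, z, w].
In Python, from workcell import manip, eyes gives the robot as it stands.
- The arm moves only by the shell command python3 -m jog 'ROWS'. ROWS is JSON, a list of rows, each an object of numbers: "x", "y", "z": the shift along the tool's x, y, z in m; "twist": the turn about the tool's z in degrees; "hand": the opening, from -1 (shut) to 1 (fully open). A call has 1 to 12 rows; each row shifts and turns the commanded pose from where the row before left it, along the tool's axes as they then stand; what a row does not reach is not made up. A row lasts 1/8 s, in which the tool goes at most 62.5 mm and 10.7 degrees, less where a joint would pass 70% of its speed; a pose out of reach is approached as far as the arm can. A call is refused whole if a number of a shift passes 0.0625 or a number of a turn 10.7, either way. A call with a gripper value outside its range is refused whole. The fingers move at their own pace and stop on an object; the grip force is fixed at half the most. Time passes only in rows, so rows that do not move let the fingers close. It gives the time, the measured TCP pose, the force, the opening and the grip force at its end, in the units of the state.
- manip.state(): the state, without advancing time (a new reading comes with each control period).
- eyes.read_camera(name): name is "scene" or "side" or "wrist"; returns a dict with "pixels" (480x640x3 uint8, red, green, blue), "fx", "fy", "cx", "cy" (pixels), "world_from_camera" (4x4, takes a point from camera to world coordinates). Camera axes: x right, y down, z forward; pixel columns grow to the right and rows downward; lengths in m; the calibration is good to about 2 mm. A picture is of the moment at which its call begins. There is no depth.
- manip.job_done(): hands the job in; it is judged then, once.
The state is a dict: "clock": time; "qpos": joint angles; "joint_velocities": joint speeds; "joint_efforts": joint torques, N m; "tcp_pos": TCP position; "tcp_rot": TCP orientation; "contact_force": force on the tool from outside, world axes, zero at the start; "torque": the same for the moment, N m; "grip_width": finger opening in m; "gripper_force": force on a finger pad.
Only numpy, scipy, OpenCV 4.12 (cv2) and the standard library are available. Lean on these libraries where they do the work, as an engineer would, in place of code of your own. Each camera call takes 0.05 s, during which the arm holds its last target. There are 200 camera calls.

## Working session

There is one attempt and no reset: what is moved stays moved. The work goes in short steps, Python scripts to look and compute and a shell command to move; the robot and the scene stay as the last step left them, time stands still between calls to the robot, and variables do not carry over. Pictures are saved under pics/ and viewed, at most 10 in all, crops included, and the job is handed in when it is done.

```bash
mkdir -p pics; ls
cat > h.py <<'E'
import numpy as np, cv2
from workcell import manip, eyes
def snap(n,f):
    c=eyes.read_camera(n); cv2.imwrite('pics/'+f+'.png',c['pixels'][:,:,::-1]); 
    np.savez('pics/'+f+'.npz',**{k:np.array(v) for k,v in c.items() if k!='pixels'}); return c
def ray(f,u,v,z):
    c=np.load('pics/'+f+'.npz'); T=c['world_from_camera']
    d=T[:3,:3]@[(u-c['cx'])/c['fx'],(v-c['cy'])/c['fy'],1]; o=T[:3,3]
    return o+d*(z-o[2])/d[2]
def proj(f,p):
    c=np.load('pics/'+f+'.npz'); T=c['world_from_camera']
    q=T[:3,:3].T@(np.array(p)-T[:3,3]); return q[0]/q[2]*c['fx']+c['cx'],q[1]/q[2]*c['fy']+c['cy']
E
python3 - <<'E'
from h import *
snap('scene','s0');snap('side','d0');snap('wrist','w0')
print(manip.state())
for f in 's0','d0','w0': print(np.load('pics/'+f+'.npz')['world_from_camera'].round(3))
E
```

```text
pics
{'clock': 0.15, 'qpos': array([ 1.11130813,  0.31156059,  0.0139696 ,  1.51268885, -0.00438732,
        1.31921238, -0.027181  ]), 'joint_velocities': array([-5.76155555e-04, -3.24647430e-03,  1.04349756e-04, -6.22054824e-03,
        1.08271422e-03, -3.54470807e-05, -1.44622218e-03]), 'joint_efforts': array([ 6.51639875e-04, -3.80277550e+01,  1.46518964e-01, -2.30849379e+01,
        1.23590813e-02,  9.71195492e-03, -1.25811144e-05]), 'tcp_pos': array([ 0.22295274, -0.50217296,  0.2304603 ]), 'tcp_rot': array([ 9.78247803e-01,  2.07437681e-01, -2.32044350e-04, -8.89558727e-04]), 'contact_force': array([ 0.62020716, -0.10809118,  0.05080497]), 'torque': array([-0.02118906, -0.01356511, -0.07160427]), 'gripper_force': 0.0, 'grip_width': 0.085324054123997}
[[ 6.43e-01 -5.97e-01  4.80e-01 -2.02e-01]
 [-7.66e-01 -5.00e-01  4.04e-01 -7.04e-01]
 [-1.00e-03 -6.27e-01 -7.79e-01  1.17e+00]
 [ 0.00e+00  0.00e+00  0.00e+00  1.00e+00]]
[[ 0.998  0.04  -0.05   0.509]
 [ 0.062 -0.414  0.908 -1.117]
 [ 0.015 -0.909 -0.416  0.556]
 [ 0.     0.     0.     1.   ]]
[[ 0.406 -0.871 -0.277  0.293]
 [-0.914 -0.388 -0.121 -0.471]
 [-0.002  0.302 -0.953  0.373]
 [ 0.     0.     0.     1.   ]]
```

View pics/s0.png

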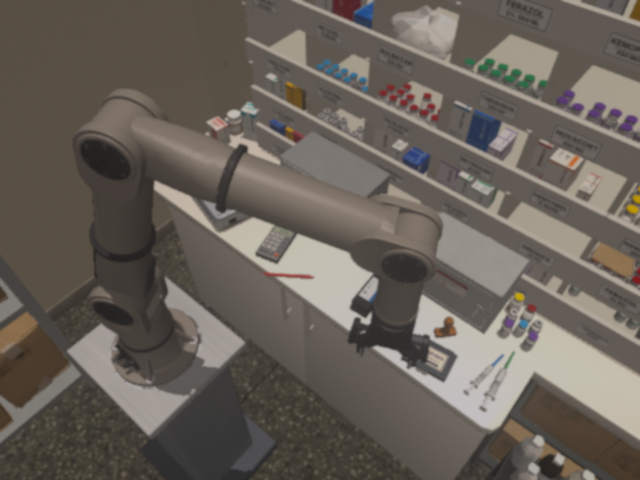

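View pics/d0.png

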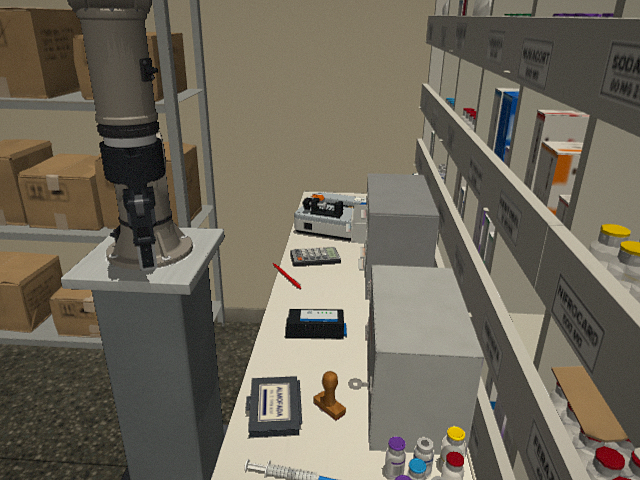

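Run:
```python
from h import *
for n,u,v,z in [('pack nbl',286,338,0),('pack nbr',341,338,0),('pack far tl',292,309,.036),('far tr',342,310,.036),('near tl',286,322,.036),('near tr',341,321,.036),('stamp',330,408,0),('calc',315,257,.018),('pen',286,275,.005),('pump cl near',294,215,.06),('pump cr near',354,222,.06),('cabinet',370,268,.2),('cab bottom',368,447,0)]:
    print(n,ray('d0',u,v,z).round(3))
im=cv2.imread('pics/d0.png'); cv2.imwrite('pics/c0.png',cv2.resize(im[180:350,250:380],None,fx=4.4,fy=3.5,interpolation=cv2.INTER_CUBIC)[:600])
```

```text
pack nbl [ 0.394 -0.346  0.   ]
pack nbr [ 0.497 -0.338  0.   ]
pack far tl [ 0.4   -0.302  0.036]
far tr [ 0.497 -0.297  0.036]
near tl [ 0.395 -0.347  0.036]
near tr [ 0.496 -0.335  0.036]
stamp [ 0.486 -0.522  0.   ]
calc [ 0.423 -0.036  0.018]
pen [ 0.362 -0.11   0.005]
pump cl near [0.353 0.128 0.06 ]
pump cr near [0.515 0.094 0.06 ]
cabinet [ 0.539 -0.432  0.2  ]
cab bottom [ 0.544 -0.594  0.   ]
```

View pics/c0.png

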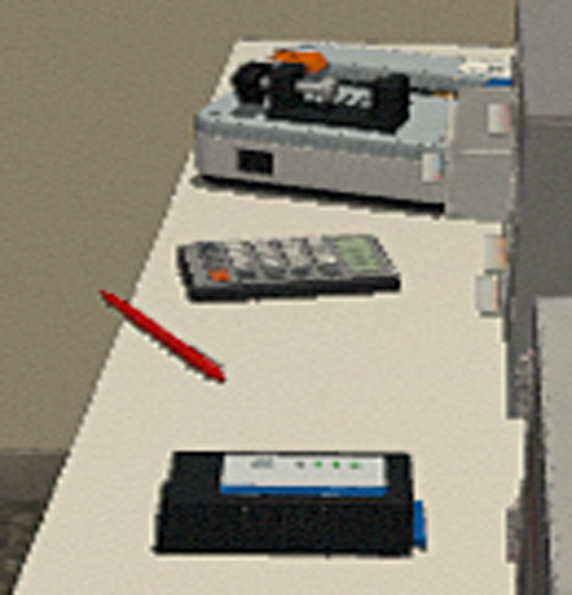

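```bash
python3 -m jog '[{"x":0.043,"y":-0.014},{"x":0.043,"y":-0.014},{"x":0.043,"y":-0.014},{"x":0.043,"y":-0.014},{"x":0.043,"y":-0.014},{"x":0.043,"y":-0.014},{"twist":9.5},{"twist":9.5},{}]'; python3 -c "
from h import *
snap('wrist','w1')"
```

```text
validation failed for argument at $[0]...
```

View pics/w1.png

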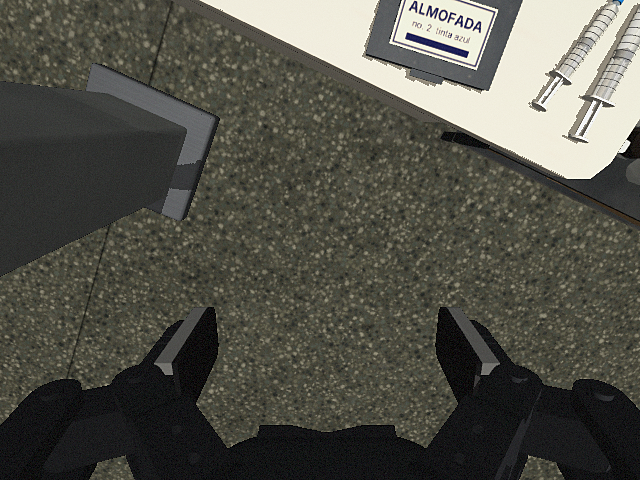

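The wrist view still shows the start pose (the move was refused); probably every key is needed.

```bash
python3 -m jog '[{"x":0.043,"y":-0.014,"z":0,"twist":0,"hand":1},{"x":0.043,"y":-0.014,"z":0,"twist":0,"hand":1},{"x":0.043,"y":-0.014,"z":0,"twist":0,"hand":1},{"x":0.043,"y":-0.014,"z":0,"twist":0,"hand":1},{"x":0.043,"y":-0.014,"z":0,"twist":0,"hand":1},{"x":0.043,"y":-0.014,"z":0,"twist":0,"hand":1},{"x":0,"y":0,"z":0,"twist":9.5,"hand":1},{"x":0,"y":0,"z":0,"twist":9.5,"hand":1},{"x":0,"y":0,"z":0,"twist":0,"hand":1}]'; python3 -c "
from h import *
snap('wrist','w2')"
```

```text
clock: 1.32
tcp_pos: [0.4248, -0.3211, 0.231]
tcp_rot: [0.999, 0.044, -0.0, -0.0]
contact_force: [0.3, -0.7, -0.2]
grip_width: 0.0856
gripper_force: 0.0
```

View pics/w2.png

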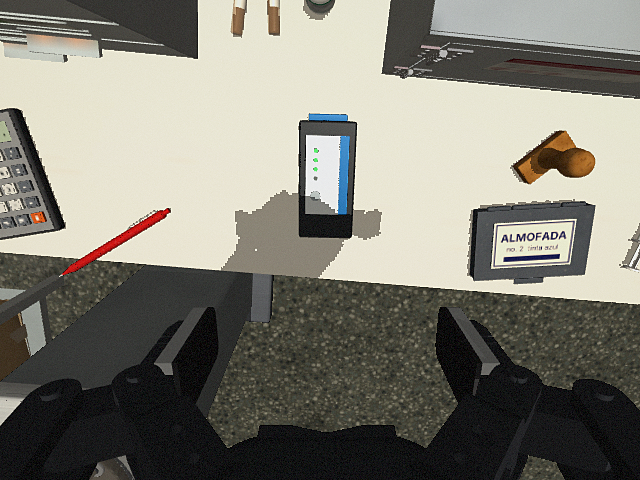

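The pack is seen from above: tongue at (328,117), top corners about (301,122), (356,122), (299,237), (352,238).

Run:
```python
from h import *
p=[ray('w2',*q,.036) for q in [(301,122),(356,122),(299,237),(352,238)]]
f=(p[0]+p[1])/2;n=(p[2]+p[3])/2; d=(f-n)[:2]
print(np.round(p,3),f.round(4),n.round(4),np.linalg.norm(d),np.linalg.norm(p[0]-p[1]),np.linalg.norm(p[2]-p[3]),np.degrees(np.arctan2(d[1],d[0])))
u=d/np.linalg.norm(d); o=f[:2]-u*.055; print('origin',o,'grasp -30',o-u*.03)
print(ray('w2',328,114,.009),np.degrees(2*np.arctan2(.044,.999)))
```

```text
[[ 0.496 -0.292  0.036]
 [ 0.5   -0.339  0.036]
 [ 0.393 -0.298  0.036]
 [ 0.396 -0.347  0.036]] [ 0.498  -0.3158  0.036 ] [ 0.3948 -0.3223  0.036 ] 0.10344477770440935 0.04697082819270755 0.049662638935651815 3.640006107398552
origin [ 0.44311187 -0.31924367] grasp -30 [ 0.41317239 -0.32114829]
[ 0.50472315 -0.31480638  0.009     ] 5.043815896080845
```

```bash
python3 -m jog '[{"x":-0.014,"y":0,"z":0.045,"twist":1,"hand":1},{"x":0,"y":0,"z":0.06,"twist":0,"hand":1},{"x":0,"y":0,"z":0.06,"twist":0,"hand":1},{"x":0,"y":0,"z":0.04,"twist":0,"hand":1},{"x":0,"y":0,"z":0.01,"twist":0,"hand":1},{"x":0,"y":0,"z":0,"twist":0,"hand":-1},{"x":0,"y":0,"z":0,"twist":0,"hand":-1},{"x":0,"y":0,"z":0,"twist":0,"hand":-1},{"x":0,"y":0,"z":0,"twist":0,"hand":-1},{"x":0,"y":0,"z":0,"twist":0,"hand":-1}]'
python3 -m jog '[{"x":0,"y":0,"z":-0.02,"twist":0,"hand":-1},{"x":0,"y":0,"z":-0.04,"twist":0,"hand":-1},{"x":0,"y":0,"z":-0.06,"twist":0,"hand":-1},{"x":0,"y":0,"z":-0.04,"twist":0,"hand":-1},{"x":0,"y":0,"z":0,"twist":0,"hand":-1}]'
python3 -c "
from h import *
snap('side','d3')
im=cv2.imread('pics/d3.png'); cv2.imwrite('pics/c3.png',cv2.resize(im[150:350,230:430],None,fx=3,fy=3))"
```

```text
clock: 2.62
tcp_pos: [0.4128, -0.3235, 0.0188]
tcp_rot: [0.999, 0.035, 0.002, 0.001]
contact_force: [-0.1, 0.7, 6.8]
grip_width: 0.0486
gripper_force: 64.8
clock: 3.25
tcp_pos: [0.4131, -0.3242, 0.1803]
tcp_rot: [0.999, 0.034, 0.003, 0.003]
contact_force: [-0.4, -0.3, -4.0]
grip_width: 0.0485
gripper_force: 63.7
```

View pics/c3.png

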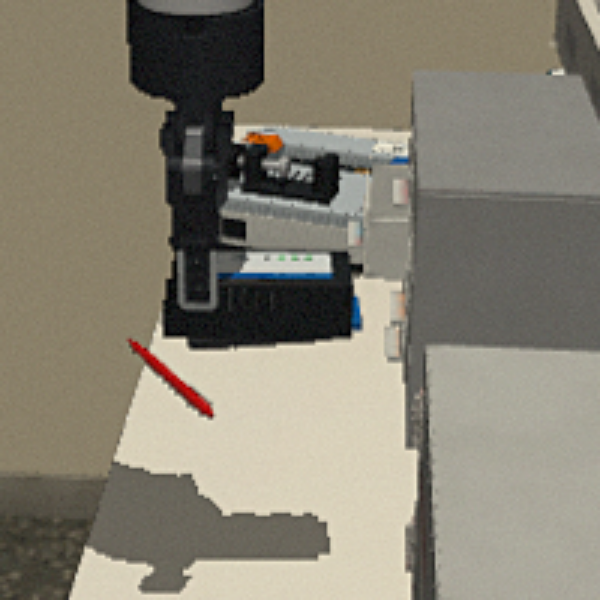

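The pack is held and hangs almost level (its lower edge runs from (165,335) to (350,343)). I need it tongue-down, so I go low and ease the grip to let it pivot.

```bash
python3 -m jog '[{"x":0,"y":0,"z":0.045,"twist":0,"hand":-1},{"x":0,"y":0,"z":0.06,"twist":0,"hand":-1},{"x":0,"y":0,"z":0.025,"twist":0,"hand":-1},{"x":0,"y":0,"z":0,"twist":0,"hand":0.0}]'
python3 -m jog '[{"x":0,"y":0,"z":0,"twist":0,"hand":0.1}]'
python3 -m jog '[{"x":0,"y":0,"z":0,"twist":0,"hand":0.13}]'
python3 -c "
from h import *
snap('side','d4')
im=cv2.imread('pics/d4.png'); cv2.imwrite('pics/c4.png',cv2.resize(im[200:400,230:430],None,fx=3,fy=3))"
```

```text
clock: 3.8
tcp_pos: [0.4068, -0.3195, 0.0417]
tcp_rot: [0.999, 0.034, -0.005, -0.004]
contact_force: [-0.4, 0.1, -3.1]
grip_width: 0.0487
gripper_force: 63.6
clock: 3.92
tcp_pos: [0.4111, -0.3226, 0.0464]
tcp_rot: [0.999, 0.034, 0.0, 0.0]
contact_force: [1.1, -0.3, -2.4]
grip_width: 0.0487
gripper_force: 63.7
clock: 4.05
tcp_pos: [0.412, -0.3233, 0.0477]
tcp_rot: [0.999, 0.034, 0.001, 0.001]
contact_force: [-0.2, -0.1, -2.9]
grip_width: 0.0486
gripper_force: 63.7
```

View pics/c4.png

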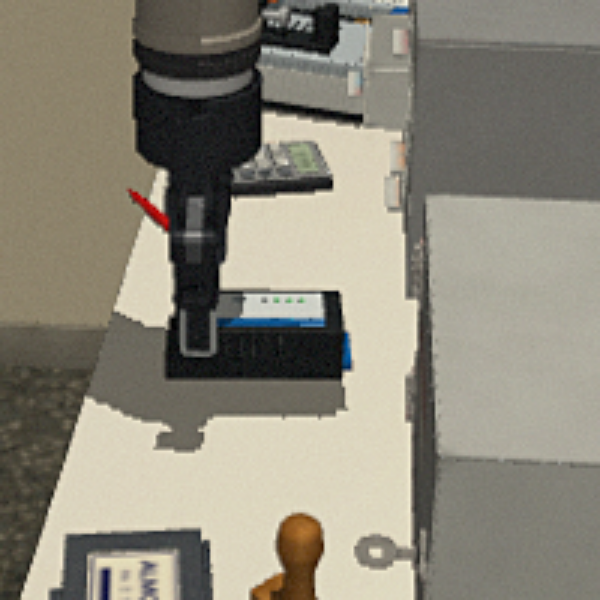

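The pack still hangs level (bottom edge about row 378 at both ends); the grip force is unchanged. I'll open in fine steps.

```bash
for h in 1; do python3 -m jog '[{"x":0,"y":0,"z":0,"twist":0,"hand":0.15}]' | tail -4
python3 -m jog '[{"x":0,"y":0,"z":0,"twist":0,"hand":0.17}]' | tail -3
python3 -m jog '[{"x":0,"y":0,"z":0,"twist":0,"hand":0.18}]' | tail -3; done
```

```text
tcp_rot: [0.999, 0.034, 0.001, 0.001]
contact_force: [0.6, 0.1, -3.0]
grip_width: 0.0495
gripper_force: 34.0
contact_force: [-0.2, -0.5, -3.3]
grip_width: 0.0499
gripper_force: 3.9
contact_force: [0.8, 0.9, -0.2]
grip_width: 0.0506
gripper_force: 0.0
```

```bash
cat >> h.py <<'E'
def blue(f,box):
    im=cv2.imread('pics/'+f+'.png'); x0,y0,x1,y1=box
    h=cv2.cvtColor(im[y0:y1,x0:x1],cv2.COLOR_BGR2HSV)
    m=cv2.inRange(h,(98,150,60),(115,255,255))
    n,l,s,c=cv2.connectedComponentsWithStats(m)
    return [(s[i].tolist(),(c[i]+[x0,y0]).round(1).tolist()) for i in range(1,n) if s[i][4]>8]
E
python3 - <<'E'
from h import *
snap('side','d5')
for f in 'd0','d4','d5': print(f,blue(f,(280,250,380,380)))
for f in 'd0','d4','d5':
    im=cv2.imread('pics/'+f+'.png').max(2)
    # bottom edge of dark body at columns
    print([(u,[v for v in range(300,360) if im[v,u]<60][-1:]) for u in (284,288,305,320,338)])
E
```

```text
d0 [([20, 69, 38, 3, 90], [320.2, 319.7]), ([64, 73, 3, 13, 28], [344.6, 329.3])]
d4 [([23, 56, 36, 3, 89], [317.7, 307.0]), ([64, 61, 3, 12, 28], [344.9, 317.6])]
d5 [([14, 69, 38, 3, 84], [312.4, 320.0]), ([57, 73, 3, 13, 36], [338.0, 329.5])]
[(284, []), (288, [337]), (305, [337]), (320, [337]), (338, [338])]
[(284, []), (288, [325]), (305, [325]), (320, [325]), (338, [325])]
[(284, [338]), (288, [338]), (305, [338]), (320, [338]), (338, [])]
```

```bash
python3 -m jog '[{"x":0,"y":0,"z":0,"twist":0,"hand":0.6},{"x":-0.017,"y":0,"z":0,"twist":0,"hand":0.6},{"x":0,"y":0,"z":0.03,"twist":0,"hand":0.6},{"x":0,"y":0,"z":0,"twist":0,"hand":-1},{"x":0,"y":0,"z":0,"twist":0,"hand":-1},{"x":0,"y":0,"z":0,"twist":0,"hand":-1},{"x":0,"y":0,"z":0,"twist":0,"hand":0.162},{"x":0,"y":0,"z":0,"twist":0,"hand":0.162}]'
python3 -m jog '[{"x":0,"y":0,"z":-0.005,"twist":0,"hand":0.162},{"x":0,"y":0,"z":-0.01,"twist":0,"hand":0.162},{"x":0,"y":0,"z":0,"twist":0,"hand":0.162}]'
python3 - <<'E'
from h import *
snap('side','d6')
for f in 'd5','d6': print(f,blue(f,(280,250,380,380)))
for f in 'd5','d6':
    im=cv2.imread('pics/'+f+'.png').max(2)
    print([(u,[v for v in range(300,360) if im[v,u]<60][-1:]) for u in (280,284,288,305,320,332)])
E
```

```text
clock: 5.52
tcp_pos: [0.3941, -0.3235, 0.0164]
tcp_rot: [0.999, 0.035, 0.0, 0.0]
contact_force: [0.4, 0.5, -1.8]
grip_width: 0.0497
gripper_force: 15.2
clock: 5.9
tcp_pos: [0.3951, -0.3244, 0.0326]
tcp_rot: [0.999, 0.034, 0.001, 0.001]
contact_force: [-0.6, -0.5, -3.8]
grip_width: 0.0498
gripper_force: 15.0
d5 [([14, 69, 38, 3, 84], [312.4, 320.0]), ([57, 73, 3, 13, 36], [338.0, 329.5])]
d6 [([16, 62, 38, 4, 90], [314.9, 313.3]), ([59, 68, 3, 13, 29], [340.1, 325.3])]
[(280, [338]), (284, [338]), (288, [338]), (305, [338]), (320, [338]), (332, [338])]
[(280, [330]), (284, [330]), (288, [330]), (305, [331]), (320, [332]), (332, [333])]
```

```bash
python3 -m jog '[{"x":0,"y":0,"z":0,"twist":0,"hand":0.168},{"x":0,"y":0,"z":0,"twist":0,"hand":0.168}]'
python3 - <<'E'
from h import *
snap('side','d7')
for f in ['d7']: print(f,blue(f,(280,250,380,380)))
for f in ['d7']:
    im=cv2.imread('pics/'+f+'.png').max(2)
    print([(u,[v for v in range(300,360) if im[v,u]<60][-1:]) for u in (280,284,288,305,320,332)])
E
```

```text
clock: 6.2
tcp_pos: [0.3943, -0.3238, 0.0315]
tcp_rot: [0.999, 0.034, 0.0, 0.0]
contact_force: [0.3, 0.3, -1.2]
grip_width: 0.05
gripper_force: 4.8
d7 [([16, 63, 37, 8, 86], [314.1, 316.8]), ([57, 77, 2, 10, 15], [337.6, 331.9])]
[(280, [330]), (284, [331]), (288, [331]), (305, [334]), (320, [336]), (332, [338])]
```

```bash
python3 -m jog '[{"x":0,"y":0,"z":-0.005,"twist":0,"hand":0.167},{"x":0,"y":0,"z":-0.005,"twist":0,"hand":0.167},{"x":0,"y":0,"z":-0.005,"twist":0,"hand":0.167},{"x":0,"y":0,"z":0,"twist":0,"hand":-1},{"x":0,"y":0,"z":0,"twist":0,"hand":-1}]'
python3 -m jog '[{"x":0,"y":0,"z":-0.02,"twist":0,"hand":-1},{"x":0,"y":0,"z":-0.04,"twist":0,"hand":-1},{"x":0,"y":0,"z":-0.06,"twist":0,"hand":-1},{"x":0,"y":0,"z":-0.03,"twist":0,"hand":-1},{"x":0,"y":0,"z":0,"twist":0,"hand":-1}]'
python3 - <<'E'
from h import *
snap('side','d8')
for f in ['d8']: print(f,blue(f,(280,200,380,380)))
for f in ['d8']:
    im=cv2.imread('pics/'+f+'.png').max(2)
    print([(u,[v for v in range(220,330) if im[v,u]<60][-1:]) for u in (284,288,305,320,332,340)])
E
```

```text
clock: 6.88
tcp_pos: [0.3939, -0.3238, 0.0465]
tcp_rot: [0.999, 0.034, 0.0, 0.0]
contact_force: [-1.0, 0.5, 0.1]
grip_width: 0.0485
gripper_force: 65.8
clock: 7.5
tcp_pos: [0.3953, -0.3247, 0.1984]
tcp_rot: [0.999, 0.034, 0.002, 0.002]
contact_force: [0.1, -0.2, -3.3]
grip_width: 0.0486
gripper_force: 65.7
d8 [([16, 33, 39, 14, 74], [314.5, 239.7]), ([55, 60, 3, 6, 11], [336.4, 262.6])]
[(284, [251]), (288, [252]), (305, [265]), (320, [264]), (332, [266]), (340, [262])]
```

```bash
python3 -m jog '[{"x":0.0035,"y":-0.03,"z":0,"twist":0,"hand":-1},{"x":0.0035,"y":-0.05,"z":0,"twist":0,"hand":-1},{"x":0.0035,"y":-0.055,"z":0,"twist":0,"hand":-1},{"x":0.0035,"y":-0.055,"z":0,"twist":0,"hand":-1},{"x":0.0035,"y":-0.055,"z":0,"twist":0,"hand":-1},{"x":0.0035,"y":-0.055,"z":0,"twist":0,"hand":-1},{"x":0.0035,"y":-0.05,"z":0,"twist":0,"hand":-1},{"x":0.0035,"y":-0.04,"z":0,"twist":0,"hand":-1},{"x":0,"y":0,"z":0,"twist":8,"hand":-1},{"x":0,"y":0,"z":0,"twist":8,"hand":-1},{"x":0,"y":0,"z":0,"twist":0,"hand":-1}]'
python3 - <<'E'
from h import *
snap('wrist','w9');snap('scene','s9')
E
```

```text
clock: 8.93
tcp_pos: [0.3931, 0.0671, 0.1939]
tcp_rot: [0.995, -0.104, -0.003, 0.0]
contact_force: [0.2, -0.5, -4.0]
grip_width: 0.0486
gripper_force: 65.5
```

View pics/w9.png

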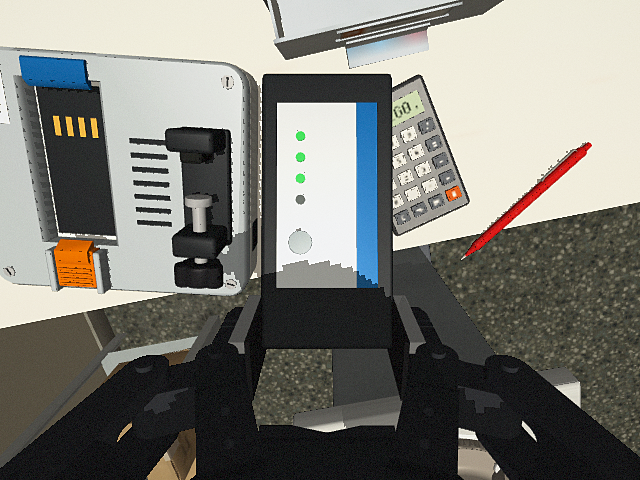

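The pump is clear: blue lip around (20–90, 57–90), bay floor down to (116,240), orange catch at (75,262), clamp at (200,210). The pack is held squarely. I'll extract edges numerically.

Run:
```python
from h import *
im=cv2.imread('pics/w9.png'); h=cv2.cvtColor(im,cv2.COLOR_BGR2HSV)
b=cv2.inRange(h,(98,120,40),(118,255,255))[:130,:130]
print('blue bottom',[(u,int(np.where(b[:,u])[0].max()),int(np.where(b[:,u])[0].min())) for u in range(18,94,6) if b[:,u].any()])
print('blue rows',[(v,int(np.where(b[v])[0].min()),int(np.where(b[v])[0].max())) for v in range(56,94,4) if b[v].any()])
o=cv2.inRange(h,(5,130,60),(20,255,255))[225:300,40:120]
print('orange',[(v+225,int(np.where(o[v])[0].min())+40,int(np.where(o[v])[0].max())+40) for v in range(0,75,5) if o[v].any()])
g=im.max(2)
for v in range(95,240,20): print(v,g[v,14:130:2].tolist())
for u in (60,85,100,110): print(u,'col',g[225:262:1,u].tolist())
```

```text
blue bottom [(24, 80, 56), (30, 85, 56), (36, 85, 56), (42, 86, 57), (48, 86, 57), (54, 87, 58), (60, 87, 58), (66, 129, 59), (72, 88, 59), (78, 128, 59), (84, 89, 62), (90, 127, 82)]
blue rows [(56, 19, 36), (60, 19, 85), (64, 20, 85), (68, 21, 86), (72, 21, 86), (76, 22, 87), (80, 24, 87), (84, 27, 89), (88, 67, 91)]
orange [(240, 59, 87), (245, 57, 93), (250, 54, 96), (255, 54, 91), (260, 55, 92), (265, 56, 93), (270, 57, 94), (275, 58, 94), (280, 58, 95), (285, 60, 96)]
95 [202, 194, 150, 122, 107, 91, 87, 84, 65, 65, 54, 160, 32, 47, 43, 36, 44, 44, 49, 48, 51, 45, 45, 44, 44, 46, 45, 43, 46, 40, 45, 45, 44, 41, 41, 46, 49, 43, 48, 48, 48, 44, 42, 133, 218, 208, 207, 211, 206, 210, 205, 209, 207, 209, 210, 211, 211, 211]
115 [200, 202, 204, 153, 140, 122, 101, 89, 63, 69, 66, 65, 38, 172, 43, 42, 43, 51, 42, 39, 94, 60, 66, 44, 40, 46, 48, 43, 36, 43, 46, 46, 42, 46, 42, 42, 48, 48, 42, 49, 48, 44, 48, 40, 93, 188, 211, 210, 205, 211, 209, 209, 210, 212, 209, 211, 215, 208]
135 [200, 201, 203, 203, 208, 152, 135, 117, 95, 93, 69, 70, 63, 59, 153, 29, 45, 47, 46, 44, 39, 92, 186,
[... 1497 characters left out ...]
45, 38, 39, 39, 34, 37, 31, 105, 255, 250, 255, 173, 79, 88, 150, 218, 210, 207, 202, 203, 210, 208, 206, 209, 212, 118, 251, 241, 239, 239, 239, 237, 236, 237, 240, 105, 237]
85 col [40, 42, 47, 45, 42, 42, 43, 34, 59, 244, 255, 135, 154, 71, 84, 114, 219, 202, 203, 209, 215, 220, 226, 227, 232, 236, 243, 245, 247, 244, 242, 243, 240, 239, 238, 238, 236]
100 col [48, 46, 45, 43, 43, 42, 40, 43, 40, 41, 131, 150, 153, 160, 69, 81, 79, 73, 91, 88, 233, 218, 223, 236, 82, 84, 92, 85, 74, 64, 60, 65, 65, 62, 61, 53, 51]
110 col [48, 42, 44, 39, 43, 41, 40, 45, 40, 29, 81, 255, 250, 255, 171, 78, 76, 94, 84, 85, 111, 223, 214, 208, 203, 210, 208, 210, 209, 209, 209, 205, 210, 212, 212, 215, 209]
```

Run:
```python
from h import *
R=lambda u,v,z: ray('w9',u,v,z)[:2]
def line(pts,z):
    P=np.array([R(u,v,z) for u,v in pts]); c=P.mean(0); d=np.linalg.svd(P-c)[2][0]; d*=np.sign(d[0]); return c,d
L={}
for n,p,z in [('Lbev',[(18,95),(20,115),(24.5,135),(28,155),(31,175),(34,195),(38,215),(42,235)],.06),
 ('Lfl',[(36,95),(40,115),(42,135),(46,155),(48.5,175),(52,195),(56,215)],.046),
 ('R',[(100,95),(102.5,115),(105.5,135),(108.5,155),(110.5,175),(112.5,195),(114.5,215)],.06)]:
    c,d=line(p,z); L[n]=(c,d); print(n,c.round(4),np.degrees(np.arctan2(d[1],d[0])))
a=np.radians(-10.5)
for n,p,z in [('lip low edge',[(30,86),(42,87),(54,88),(72,89),(84,90)],.057),('endfloor',[(60,233),(85,234.5),(110,236)],.046),('endcover',[(60,240),(85,241.5),(110,246)],.06)]:
    c,d=line(p,z); L[n]=(c,d);print(n,c.round(4),np.degrees(np.arctan2(d[1],d[0])))
for deg in (-10,-11,-12,-13):
    a=np.radians(deg);u=np.array([np.cos(a),np.sin(a)]);w=np.array([-u[1],u[0]])
    print(deg,{k:((c@w)*1e3).round(1) if k in('Lbev','Lfl','R') else ((c@u)*1e3).round(1) for k,(c,d) in L.items()})
s=manip.state();print(s['tcp_pos'],2*np.degrees(np.arctan2(s['tcp_rot'][1],s['tcp_rot'][0])))
print('screws',R(227,82,.06),R(10,271,.06))
# pack label/top corners as seen: body top edges near z?
```

```text
Lbev [0.4787 0.2682] -15.752299351280875
Lfl [0.484  0.2637] -15.538463605513979
R [0.474  0.2101] -14.997324763972227
lip low edge [0.5248 0.2289] 74.1889787559496
endfloor [0.42   0.2596] 74.41636034297417
endcover [0.4163 0.2521] 70.65715292534112
-10 {'Lbev': np.float64(347.2), 'Lfl': np.float64(343.8), 'R': np.float64(289.3), 'lip low edge': np.float64(477.1), 'endfloor': np.float64(368.5), 'endcover': np.float64(366.2)}
-11 {'Lbev': np.float64(354.6), 'Lfl': np.float64(351.2), 'R': np.float64(296.7), 'lip low edge': np.float64(471.5), 'endfloor': np.float64(362.8), 'endcover': np.float64(360.5)}
-12 {'Lbev': np.float64(361.8), 'Lfl': np.float64(358.6), 'R': np.float64(304.1), 'lip low edge': np.float64(465.7), 'endfloor': np.float64(356.9), 'endcover': np.float64(354.8)}
-13 {'Lbev': np.float64(369.0), 'Lfl': np.float64(365.8), 'R': np.float64(311.4), 'lip low edge': np.float64(459.8), 'endfloor': np.float64(350.8), 'endcover': np.float64(348.9)}
[0.39383724 0.06715644 0.19470673] -11.94400019754571
screws [0.50388879 0.11248232] [0.4062915  0.31943079]
```

```bash
cat > fit.py <<'E'
from h import *
from scipy.optimize import least_squares
from scipy.spatial.transform import Rotation as Ro
im=cv2.imread('pics/w9.png').max(2)
print('col320',[ (v,int(im[v,320])) for v in list(range(68,80,2))+list(range(340,358,2))]); print('row90',im[90,256:270].tolist(),im[90,384:400].tolist()); print('row340',im[340,256:270].tolist(),im[340,384:400].tolist())
T=np.array([.3938,.0672,.1947]); Rt=Ro.from_quat([.995,-.104,-.003,0]).as_matrix()
T8=np.array([.3953,-.3247,.1984]); R8=Ro.from_quat([.999,.034,.002,.002]).as_matrix()
# pack frame in tool: tongue(-x pack)->+x tool; pack z -> -z tool
def pk(p,P): # P=(X toward tongue,Y tool y,Z up) in pack
    px,py,h,th,yw=p
    X,Y,Z=P; c,s=np.cos(th),np.sin(th)
    x=X*c-Z*(-s); z=-X*s+Z*c          # tongue down for th>0
    x2=x*np.cos(yw)-Y*np.sin(yw); y2=x*np.sin(yw)+Y*np.cos(yw)
    return np.array([px+x2,py+y2,-(h+z)])
def res(p):
    r=[]
    for P,uv in [((.055,-.025,.036),(262.5,74)),((.055,.025,.036),(392,74)),((-.05,-.025,.036),(264,348)),((-.05,.025,.036),(392,348))]:
        q=np.array(proj('w9',T+Rt@pk(p,P)))-uv; r+=list(q/1.5)
    r.append((-pk(p,(.055,0,0))[2]+.0465)/.001)
    r.append((proj('d8',T8+R8@pk(p,(.061,.018,.0055)))[0]-337.7)/1.)
    return np.array(r)
s=least_squares(res,[.037,0,-.03,.3,0]); p=s.x
if __name__=='__main__':
    print(p.round(4),s.fun.round(2)); print('tip in tool',pk(p,(.061,0,.0055)).round(4),'bottom corner',pk(p,(.055,0,0)).round(4),'heel bottom',pk(p,(-.055,0,0)).round(4))
E
python3 fit.py
```

```text
col320 [(68, 240), (70, 241), (72, 252), (74, 4), (76, 42), (78, 47), (340, 26), (342, 29), (344, 28), (346, 27), (348, 7), (350, 83), (352, 87), (354, 68), (356, 83)]
row90 [81, 66, 157, 149, 146, 255, 18, 34, 39, 40, 55, 38, 47, 42] [47, 49, 40, 45, 42, 46, 38, 21, 74, 50, 112, 96, 150, 194, 184, 177]
row340 [0, 23, 24, 8, 24, 5, 30, 25, 31, 35, 32, 32, 26, 26] [31, 29, 33, 34, 27, 31, 28, 23, 17, 10, 22, 17, 3, 16, 7, 20]
[ 0.0293  0.0006 -0.0336  0.2506 -0.0027] [-1.1   0.06  1.18 -0.16  0.08  0.16 -0.16 -0.04 -0.74 -0.37]
tip in tool [0.0897 0.0005 0.0434] bottom corner [0.0825 0.0005 0.0472] heel bottom [-0.024   0.0008  0.02  ]
```

```bash
python3 -m jog '[{"x":0,"y":0,"z":0,"twist":3.6,"hand":-1},{"x":-0.002,"y":-0.038,"z":0,"twist":0,"hand":-1},{"x":-0.003,"y":-0.045,"z":0,"twist":0,"hand":-1},{"x":-0.002,"y":-0.045,"z":0,"twist":0,"hand":-1},{"x":-0.002,"y":-0.04,"z":0,"twist":0,"hand":-1},{"x":0,"y":-0.02,"z":0.02,"twist":0,"hand":-1},{"x":0,"y":0,"z":0.015,"twist":0,"hand":-1},{"x":0,"y":0,"z":0,"twist":0,"hand":-1}]'
cat > where.py <<'E'
from h import *
s=manip.state(); p=s['tcp_pos']; q=s['tcp_rot']
u=np.array([.9636,-.2672]);w=np.array([.2672,.9636])
print('TCP u-.390 %.1f w-.3575 %.1f z-.046 %.1f mm'%((p[:2]@u-.39)*1e3,(p[:2]@w-.3575)*1e3,(p[2]-.046)*1e3),'yaw',np.degrees(2*np.arctan2(q[1],q[0])).round(2),'F',s['contact_force'].round(1),'M',s['torque'].round(2),'grip',s['gripper_force'],s['grip_width'],s['clock'])
E
python3 where.py; python3 -c "
from h import *
c=snap('wrist','w10')"
```

```text
clock: 10.02
tcp_pos: [0.4359, 0.2484, 0.1591]
tcp_rot: [0.991, -0.137, -0.002, 0.002]
contact_force: [-0.2, -1.0, -3.9]
grip_width: 0.0485
gripper_force: 65.4
TCP u-.390 -36.4 w-.3575 -1.7 z-.046 113.1 mm yaw -15.69 F [-0.2 -1.  -3.9] M [-0.01  0.17 -0.09] grip 65.44022798538208 0.048518329593418605 10.025
```

View pics/w10.png

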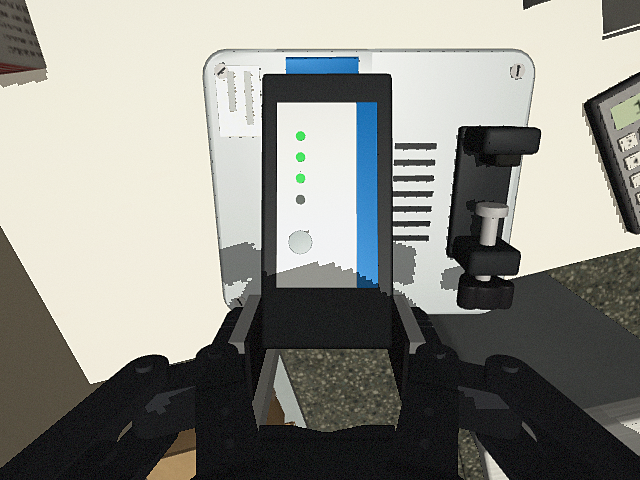

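The pack hangs over the bay, aligned with the pump; the lip shows behind it at columns 286–358, row 58–73. I check the lip centre from that.

```bash
python3 - <<'E'
from h import *
u=np.array([.9636,-.2672]);w=np.array([.2672,.9636])
im=cv2.imread('pics/w10.png');h=cv2.cvtColor(im,cv2.COLOR_BGR2HSV)
b=cv2.inRange(h,(98,120,40),(118,255,255))
for v in (60,64,68,71):
    c=np.where(b[v,270:380])[0]+270; print(v,c.min(),c.max())
    for q in (c.min()-.5,c.max()+.5): print('  w',(ray('w10',q,v,.063)[:2]@w).round(4))
print('blue top u',[(ray('w10',x,np.where(b[:70,x])[0].min(),.063)[:2]@u).round(4) for x in (295,320,350)])
ed=[(ray('w10',x,[v for v in range(30,70) if im[v,x].max()<140][:1][0],.06)[:2]@u).round(4) for x in (240,260,400,450) if any(im[30:70,x].max(1)<140)]; print('pump edge',ed)
print([(ray('w10',x,y,.06)[:2]@u,ray('w10',x,y,.06)[:2]@w) for x,y in((222,70),(517,72),(238,302))])
E
python3 where.py
```

```text
60 286 358
  w 0.3786
  w 0.3366
64 286 357
  w 0.3787
  w 0.3371
68 286 357
  w 0.3788
  w 0.3371
71 286 357
  w 0.3788
  w 0.3371
blue top u [np.float64(0.4632), np.float64(0.4631), np.float64(0.4631)]
pump edge [np.float64(0.4678), np.float64(0.4577), np.float64(0.4676)]
[(np.float64(0.4567212484776593), np.float64(0.41632583364464165)), (np.float64(0.4552518718242996), np.float64(0.24278214386282557)), (np.float64(0.30569113316012786), np.float64(0.41816904989225845))]
TCP u-.390 -35.6 w-.3575 -1.1 z-.046 114.3 mm yaw -15.74 F [-0.1 -0.1 -3.4] M [0.03 0.12 0.03] grip 65.4401171207428 0.04831172668015963 10.075
```

```bash
python3 -m jog '[{"x":-0.003,"y":-0.002,"z":0.015,"twist":0,"hand":-1},{"x":0,"y":0,"z":0.02,"twist":0,"hand":-1},{"x":0,"y":0,"z":0.015,"twist":0,"hand":-1},{"x":0,"y":0,"z":0.006,"twist":0,"hand":-1},{"x":0,"y":0,"z":0,"twist":0,"hand":-1}]'; python3 where.py
python3 -m jog '[{"x":0,"y":0,"z":0.004,"twist":0,"hand":-1},{"x":0,"y":0,"z":0,"twist":0,"hand":-1}]'; python3 where.py
python3 -m jog '[{"x":0,"y":0,"z":0.003,"twist":0,"hand":-1},{"x":0,"y":0,"z":0,"twist":0,"hand":-1}]'; python3 where.py
```

```text
clock: 10.7
tcp_pos: [0.4347, 0.2532, 0.105]
tcp_rot: [0.991, -0.136, -0.0, 0.0]
contact_force: [-0.5, -0.2, -2.5]
grip_width: 0.0487
gripper_force: 65.5
TCP u-.390 -38.8 w-.3575 2.7 z-.046 59.0 mm yaw -15.67 F [-0.5 -0.2 -2.5] M [-0.03  0.14  0.  ] grip 65.51946759223938 0.048663154449482736 10.7
clock: 10.95
tcp_pos: [0.435, 0.2529, 0.1015]
tcp_rot: [0.991, -0.136, 0.0, 0.001]
contact_force: [-0.0, -1.9, -2.7]
grip_width: 0.0482
gripper_force: 65.7
TCP u-.390 -38.4 w-.3575 2.4 z-.046 55.5 mm yaw -15.69 F [-0.  -1.9 -2.7] M [-0.57  0.18 -0.19] grip 65.66075921058655 0.04824077150193986 10.95
clock: 11.2
tcp_pos: [0.435, 0.2526, 0.0979]
tcp_rot: [0.991, -0.137, -0.0, 0.001]
contact_force: [-0.5, -3.9, -2.9]
grip_width: 0.0481
gripper_force: 65.5
TCP u-.390 -38.3 w-.3575 2.2 z-.046 51.9 mm yaw -15.71 F [-0.5 -3.9 -2.9] M [-0.7   0.12 -0.25] grip 65.5475914478302 0.048119187151614146 11.2
```

```bash
python3 -m jog '[{"x":0,"y":0.002,"z":0,"twist":0,"hand":-1},{"x":0,"y":0,"z":0.003,"twist":0,"hand":-1},{"x":0,"y":0,"z":0,"twist":0,"hand":-1}]' >/dev/null; python3 where.py
python3 -m jog '[{"x":0,"y":0,"z":0.003,"twist":0,"hand":-1},{"x":0,"y":0,"z":0,"twist":0,"hand":-1}]' >/dev/null; python3 where.py
```

```text
TCP u-.390 -39.2 w-.3575 1.8 z-.046 49.1 mm yaw -15.6 F [-0.  -0.3 -3.8] M [ 0.03  0.15 -0.01] grip 65.51897406578064 0.04878746026655873 11.575
TCP u-.390 -38.9 w-.3575 1.8 z-.046 46.6 mm yaw -15.61 F [-1.2  0.3 -0.3] M [-0.03  0.24 -0.06] grip 65.97829699516296 0.04858098829855014 11.825
```

```bash
python3 -m jog '[{"x":0.002,"y":0,"z":-0.001,"twist":0,"hand":-1},{"x":0.002,"y":0,"z":0,"twist":0,"hand":-1},{"x":0,"y":0,"z":0,"twist":0,"hand":-1}]' >/dev/null; python3 where.py
python3 -m jog '[{"x":0.002,"y":0,"z":0,"twist":0,"hand":-1},{"x":0,"y":0,"z":0,"twist":0,"hand":-1}]' >/dev/null; python3 where.py
python3 -m jog '[{"x":0.0015,"y":0,"z":0,"twist":0,"hand":-1},{"x":0,"y":0,"z":0,"twist":0,"hand":-1}]' >/dev/null; python3 where.py
```

```text
TCP u-.390 -34.1 w-.3575 1.0 z-.046 47.2 mm yaw -15.69 F [ 0.9 -0.  -4.2] M [ 0.02  0.03 -0.02] grip 65.64501285552979 0.04824709396878143 12.2
TCP u-.390 -32.6 w-.3575 1.0 z-.046 47.2 mm yaw -15.67 F [-0.2 -0.3 -2.2] M [0.06 0.09 0.03] grip 65.64635396003723 0.048564025705098116 12.45
TCP u-.390 -31.1 w-.3575 1.0 z-.046 47.3 mm yaw -15.66 F [-0.8  0.  -3. ] M [0.03 0.17 0.02] grip 65.64643979072571 0.04874297528275922 12.7
```

```bash
python3 -m jog '[{"x":0.0015,"y":0,"z":0,"twist":0,"hand":-1},{"x":0,"y":0,"z":0,"twist":0,"hand":-1}]' >/dev/null; python3 where.py
python3 -m jog '[{"x":0.0015,"y":0,"z":0,"twist":0,"hand":-1},{"x":0,"y":0,"z":0,"twist":0,"hand":-1}]' >/dev/null; python3 where.py
```

```text
TCP u-.390 -30.7 w-.3575 1.0 z-.046 47.2 mm yaw -15.63 F [-3.9 -0.4 -1.5] M [ 0.11  0.67 -0.02] grip 65.81037998199463 0.04810666832724923 12.95
TCP u-.390 -30.6 w-.3575 1.1 z-.046 47.2 mm yaw -15.6 F [-5.8  0.6  2. ] M [ 0.14  1.25 -0.13] grip 66.13675475120544 0.04860247633106016 13.2
```

```bash
python3 -m jog '[{"x":-0.0015,"y":0,"z":0,"twist":0,"hand":0.165},{"x":-0.001,"y":0,"z":0.002,"twist":0,"hand":0.168},{"x":-0.001,"y":0,"z":0.002,"twist":0,"hand":0.168},{"x":-0.0005,"y":0,"z":0.002,"twist":0,"hand":0.168},{"x":0,"y":0,"z":0,"twist":0,"hand":0.168}]' >/dev/null; python3 where.py
python3 -m jog '[{"x":0,"y":0,"z":0,"twist":0,"hand":0.3},{"x":0,"y":0,"z":0,"twist":0,"hand":0.6},{"x":0,"y":0,"z":-0.03,"twist":0,"hand":0.6},{"x":0,"y":0,"z":-0.05,"twist":0,"hand":-1},{"x":-0.03,"y":0,"z":0,"twist":0,"hand":-1},{"x":-0.03,"y":0,"z":0,"twist":0,"hand":-1},{"x":0,"y":0,"z":0,"twist":0,"hand":-1}]' >/dev/null; python3 where.py; python3 -c "
from h import *
snap('wrist','w11');snap('side','d11')"
```

```text
TCP u-.390 -32.4 w-.3575 1.2 z-.046 41.2 mm yaw -15.64 F [-4.   0.6  0.8] M [0.23 0.8  0.03] grip 4.868155270814896 0.04996464258279602 13.825
TCP u-.390 -93.7 w-.3575 1.8 z-.046 121.9 mm yaw -15.46 F [ 0.9  0.4 -0.1] M [ 0.02 -0.04 -0.03] grip 0.0 -0.0001349465289828348 14.7
```

View pics/w11.png

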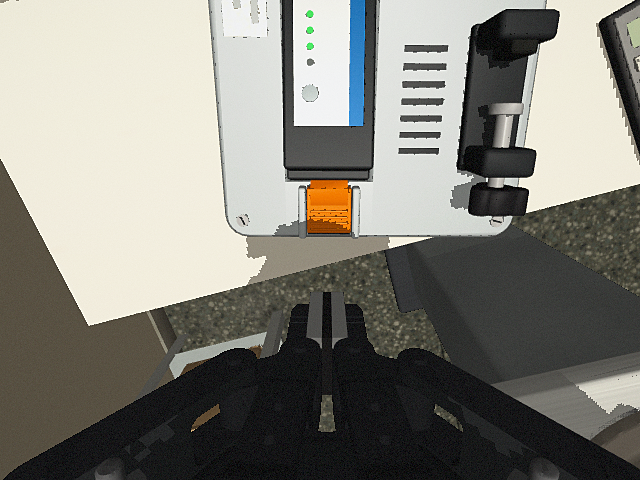

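The pack sits between the bay edges with its heel leaning on the orange catch (330,185). Now I press the heel with shut fingers.

```bash
python3 -m jog '[{"x":0.03,"y":0.002,"z":0,"twist":0,"hand":-1},{"x":0.028,"y":0,"z":0,"twist":0,"hand":-1},{"x":0,"y":0,"z":0.03,"twist":0,"hand":-1},{"x":0,"y":0,"z":0.02,"twist":0,"hand":-1},{"x":0,"y":0,"z":0.012,"twist":0,"hand":-1},{"x":0,"y":0,"z":0,"twist":0,"hand":-1}]' >/dev/null; python3 where.py
python3 -m jog '[{"x":0,"y":0,"z":0.006,"twist":0,"hand":-1},{"x":0,"y":0,"z":0.004,"twist":0,"hand":-1},{"x":0,"y":0,"z":0,"twist":0,"hand":-1}]' >/dev/null; python3 where.py
python3 -m jog '[{"x":0,"y":0,"z":0.004,"twist":0,"hand":-1},{"x":0,"y":0,"z":0.004,"twist":0,"hand":-1},{"x":0,"y":0,"z":0,"twist":0,"hand":-1}]' >/dev/null; python3 where.py
```

```text
TCP u-.390 -33.8 w-.3575 -1.6 z-.046 58.5 mm yaw -15.71 F [ 0.7 -0.5  0.1] M [ 0.    0.01 -0.02] grip 0.0 -1.8085546844204092e-05 15.55
TCP u-.390 -34.2 w-.3575 -1.1 z-.046 49.3 mm yaw -15.65 F [ 0.   0.1 -1.3] M [-0.01  0.03  0.04] grip 0.0 0.00011009749507957479 15.925
TCP u-.390 -34.5 w-.3575 -1.3 z-.046 40.8 mm yaw -15.65 F [ 1.2 -0.6 -0.1] M [ 0.02 -0.01 -0.02] grip 0.0 -0.0003584692285035635 16.3
```

```bash
python3 -m jog '[{"x":0,"y":0,"z":0.003,"twist":0,"hand":-1},{"x":0,"y":0,"z":0,"twist":0,"hand":-1}]' >/dev/null; python3 where.py
python3 -m jog '[{"x":0,"y":0,"z":0.002,"twist":0,"hand":-1},{"x":0,"y":0,"z":0,"twist":0,"hand":-1}]' >/dev/null; python3 where.py
python3 -m jog '[{"x":0,"y":0,"z":0.002,"twist":0,"hand":-1},{"x":0,"y":0,"z":0,"twist":0,"hand":-1}]' >/dev/null; python3 where.py
python3 - <<'E'
from h import *
snap('side','d12')
im=cv2.imread('pics/w11.png');h=cv2.cvtColor(im,cv2.COLOR_BGR2HSV)
o=cv2.inRange(h,(5,130,60),(20,255,255)); y,x=np.where(o[150:250,280:380]); print('orange box',x.min()+280,x.max()+280,y.min()+150,y.max()+150)
g=im.max(2); print([(v,int(g[v,328])) for v in range(120,186,3)])
E
```

```text
TCP u-.390 -34.3 w-.3575 -1.0 z-.046 38.1 mm yaw -15.65 F [ 0.1 -0.3 -0.3] M [-0.01  0.07  0.  ] grip 0.0 3.293803689683857e-06 16.55
TCP u-.390 -34.2 w-.3575 -1.0 z-.046 36.2 mm yaw -15.66 F [ 0.  -0.2 -0.6] M [ 0.    0.02 -0.03] grip 0.0 0.00017702216266836282 16.8
TCP u-.390 -34.1 w-.3575 -0.9 z-.046 36.1 mm yaw -15.66 F [-3.  -3.  12.6] M [-0.55  0.76 -0.02] grip 6.004722784073238 -0.00010795462937918605 17.05
orange box 307 351 180 232
[(120, 244), (123, 245), (126, 48), (129, 83), (132, 84), (135, 85), (138, 82), (141, 81), (144, 89), (147, 85), (150, 83), (153, 82), (156, 85), (159, 85), (162, 86), (165, 89), (168, 25), (171, 77), (174, 94), (177, 81), (180, 174), (183, 208)]
```

Contact came at 36 mm above the floor, so the pack is already flat. I press a little more, retreat, and verify numerically.

```bash
python3 -m jog '[{"x":0,"y":0,"z":0.002,"twist":0,"hand":-1},{"x":0,"y":0,"z":0,"twist":0,"hand":-1}]' >/dev/null; python3 where.py
python3 -m jog '[{"x":0,"y":0,"z":-0.02,"twist":0,"hand":-1},{"x":0,"y":0,"z":-0.04,"twist":0,"hand":-1},{"x":-0.03,"y":0,"z":-0.05,"twist":0,"hand":-1},{"x":-0.03,"y":0,"z":-0.03,"twist":0,"hand":-1},{"x":0,"y":0,"z":0,"twist":0,"hand":-1}]' >/dev/null; python3 where.py
python3 - <<'E'
from h import *
snap('wrist','w13')
u=np.array([.9636,-.2672]);w=np.array([.2672,.9636])
im=cv2.imread('pics/w13.png');h=cv2.cvtColor(im,cv2.COLOR_BGR2HSV)
b=cv2.inRange(h,(98,120,40),(118,255,255)); o=cv2.inRange(h,(5,130,60),(20,255,255)); 
n,l,s,c=cv2.connectedComponentsWithStats(b)
for i in range(1,n):
    if s[i][4]>100: print('blue',s[i],c[i])
n,l,s,c=cv2.connectedComponentsWithStats(o)
for i in range(1,n):
    if s[i][4]>100: print('or',s[i],c[i])
P=lambda X,Y,Z: np.round(proj('w13',np.r_[(.389-X)*u+(.3577-Y)*w,.046+Z]),1)
for nm,q in [('body -x top edge',(-55,0,36)),('heel top edge',(50,0,36)),('step edge',(55,0,16)),('corners',(-55,25,36)),('',(-55,-25,36)),('',(50,25,36)),('',(50,-25,36)),('nose',(52,0,17)),('catch top',(58,0,26.5)),('lipfront top',(-60.5,0,17))]: print(nm,P(*np.array(q)/1e3))
g=im.max(2); c=330
print('col',[(v,int(g[v,c])) for v in range(10,260,3)])
print('row',[(x,int(g[120,x])) for x in range(270,400,2)])
E
```

```text
TCP u-.390 -34.1 w-.3575 -0.9 z-.046 36.0 mm yaw -15.66 F [-7.2 -5.9 23.7] M [-1.11  1.56  0.01] grip 12.066255650133826 0.00035183127792065067 17.35
TCP u-.390 -95.7 w-.3575 1.5 z-.046 175.1 mm yaw -15.41 F [ 0.3 -0.2  0.1] M [ 0.02 -0.07 -0.01] grip 0.0 -0.00010412780821308867 17.975
blue [ 344   21   14  110 1254] [350.35087719  74.86204147]
or [ 310  164   38   47 1671] [328.76720527 187.44584081]
body -x top edge [329.9   1.7]
heel top edge [329.2 164.3]
step edge [329.1 167.9]
corners [368.2   1.7]
 [291.7   1.7]
 [363.2 164.4]
 [295.3 164.2]
nose [329.2 164.2]
catch top [329.2 173.5]
lipfront top [329.9   0.9]
col [(10, 88), (13, 86), (16, 88), (19, 81), (22, 247), (25, 243), (28, 242), (31, 242), (34, 243), (37, 243), (40, 242), (43, 242), (46, 242), (49, 242), (52, 242), (55, 243), (58, 241), (61, 242), (64, 242), (67, 244), (70, 244), (73, 245), (76, 243), (79, 243), (82, 243), (85, 243), (88, 244), (91, 243), (94, 244), (97, 243), (100, 243), (103, 243), (106, 244), (109, 243), (112, 243), (115, 244), (118, 244), (121, 244), (124, 243), (127, 243), (130, 232), (133, 81), (
[... 564 characters left out ...]
 (282, 229), (284, 227), (286, 231), (288, 230), (290, 234), (292, 145), (294, 22), (296, 81), (298, 80), (300, 72), (302, 255), (304, 243), (306, 243), (308, 245), (310, 243), (312, 245), (314, 244), (316, 244), (318, 243), (320, 243), (322, 243), (324, 244), (326, 244), (328, 243), (330, 244), (332, 243), (334, 244), (336, 244), (338, 244), (340, 242), (342, 246), (344, 209), (346, 219), (348, 218), (350, 218), (352, 219), (354, 246), (356, 87), (358, 78), (360, 82), (362, 29), (364, 144), (366, 144), (368, 238), (370, 233), (372, 230), (374, 231), (376, 229), (378, 231), (380, 230), (382, 228), (384, 231), (386, 229), (388, 231), (390, 237), (392, 241), (394, 238), (396, 240), (398, 244)]
```

The heel edge and catch nose sit at the predicted seated pixel rows (163.5 against 164.3, and 164 against 164.2). The pack is centred and flat, and the hand is clear.

```bash
python3 -c "
from workcell import manip
print(manip.job_done())"
```

```text
the job is handed in; nothing more can be done
None
```

I handed the job in at about 18 s of the 51 s allowed; no verdict came back. By my measurements the tongue is under the lip, the pack lies flat on the bay floor with the catch back over its heel, the hand is clear, and nothing I did came near the calculator, pen or stamp.

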